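# Step the printer's temperature dial round and start it

### The arm

A 7-joint arm with a two-finger parallel gripper is mounted at the origin on the work surface. World frame = base frame: x ahead of the robot, y to its left, z up, the work surface at z = 0. Lengths are in mm, angles in rad, forces in N, time in s.
With the tool pointing down it reaches from about 425 to 950 mm from the base axis. Payload 4.7 kg.
Tool frame: the origin (TCP) lies on the centre line of the jaws, within the pads' length; the fingertips stand 8 mm ahead of it and the grasp point (between the pads) lies 11 mm behind it (nose_length is the distance from the TCP to the fingertips, in mm); z points along the fingers, y is the direction in which the jaws open and shut (so a half turn about z gives the same grasp; the last joint's range is limited). The gripper opens to 87 mm and grips with 3 to 60 N. Pads are 19 mm wide; open, the fingers measure 117 mm over their backs; the gripper's body (75 mm by 190 mm) begins 51 mm behind the grasp point.
Start: joints at [1.09, 0.469, -0.049, 1.532, 0.024, 1.141, -0.082], TCP at [294.743, -607.27, 208.673] pointing down, gripper open.
Joint ranges: [-2.59, 2.59], [-0.33, 1.99], [-1.39, 1.29], [0.1, 2.45], [-1.04, 4.18], [0.21, 1.99], [-2.66, 2.66]. Speed limits (rad/s): [2.57, 2.57, 3.14, 3.14, 3.14, 3.14, 3.14].

### API

Orientations are given as a unit quaternion [x, y, z, w].
In Python, from rig import get_state, grab_frame, close_job, nose_length gives the robot as it stands.
- The arm moves only by the tool apply_moves, never from a script. Its argument "moves" is a list of rows, each a list of 7 numbers: the turn, a rotation vector about the tool's x, y, z in rad, then the shift along the tool's x, y, z in mm, then the opening, from 0 (shut) to 1 (fully open). In form: [[ax, ay, az, dx, dy, dz, gripper], ...]. A call has 1 to 20 rows; each row shifts and turns the commanded pose from where the row before left it, along the tool's axes as they then stand; what a row does not reach is not made up. A row lasts 1/8 s, in which the tool goes at most 62.5 mm and 10.7 degrees, less where a joint would pass 70% of its speed; a pose out of reach is approached as far as the arm can. A call is refused whole if a number of a shift passes 62.5 or a number of a turn 0.188, either way. A call with a gripper value outside its range is refused whole. The fingers move at their own pace and stop on an object; the grip force is fixed at half the most. Time passes only in rows, so rows that do not move let the fingers close. It gives the time, the measured TCP pose, the force and the opening at its end, in the units of the state.
- get_state(): the state, without advancing time (a new reading comes with each control period).
- grab_frame(name): name is "scene" or "top" or "wrist"; returns a dict with "pixels" (400x640x3 uint8, red, green, blue), "z_map" (400x640 float32, mm along the optical axis (not along the pixel's ray), 0 where there is no reading), "intrinsics" (3x3 intrinsics, pixels), "k1" (the pictures are not rectified: a ray, as slopes to the right and down, at radius r is drawn at 1 + k1 r^2 times it, then the intrinsics apply), "extrinsics" (4x4, takes a point from world to camera coordinates); the wrist camera has in their place "mount" (4x4, takes a point from camera to tool coordinates, whose origin is the TCP and whose axes are the flange's). Camera axes: x right, y up, looking along -z (the intrinsics and any distortion apply to the point x, -y, -z); pixel columns grow to the right and rows downward; lengths in mm; the calibration is good to about 2 mm. A picture is of the moment at which its call begins: read the wrist's pose just before it.
- close_job(): hands the job in, once; it reports no verdict.
The state is a dict: "time": time; "joint_pos": joint angles; "dq": joint speeds; "tau": joint torques, N m; "tool_pos": TCP position; "tcp_rot": TCP orientation; "ft_force": force on the tool from outside, world axes, zero at the start; "ft_torque": the same for the moment, N m; "opening": finger opening in mm.
Only numpy, scipy, OpenCV 4.12 (cv2) and the standard library are available. Lean on these libraries where they do the work, as an engineer would, in place of code of your own. Each camera call takes 0.05 s, during which the arm holds its last target.

### The job

On the printer's dark grey control console, turn the large knurled dial clockwise with the fingertips until its pointer line clicks into place at the long mark (it is one or two clicks away), and only then press the round start button all the way in and let it come back out. Leave the small dial as it is, do not shift or lift the console, and leave the things around it where they are.

Things in the scene. Friction and masses are not known exactly. Their poses are not given: they have to be found in the camera images.
- console: dark grey control console, a loose box 170 (x) x 210 (y) x 50 mm tall, about 3 kg on rubber feet; origin under its centre, z up. On its flat top: the large dial with its axis at x 0, y +42 mm; the small dial at x +22, y -66 mm; the start button at x -46, y -66 mm (console frame)
- dial (a joint): angle of the large dial, rad: 0 when the pointer line is at the long mark, growing clockwise seen from above, negative at the start. Detents every 30 degrees (0.524 rad), at 0, +-0.524, +-1.047, +-1.571; hard stops at +-1.676. The dial falls into the nearest detent when let go; turning it over the hump between two takes about 0.08 N m (2.5 N along the face at 30 mm from the axis)
- dial_face (a point): centre of the large dial's flat top face, on its vertical axis, 70 mm above the table; its x axis points along the pointer line. Black knurled dial 92 mm across (too wide to grip; a lip at its foot is 98 mm), face 20 mm above the console's top, with a white pointer line from near the centre to the rim. It turns when a fingertip is pressed on its face off-centre, or on its rim, and dragged round
- long_mark (a point): middle of the long white mark (22 mm long, 5 mm wide) on the console's top, 63 mm from the dial's axis towards the console's +x; the other detents have marks 8 mm long
- start_button (a joint): travel of the start button, m: 0 out, 0.006 fully in (about 5 N); springs back
- start_button_top (a point): centre of the top of the start button, a plain grey round push button 30 mm across in a black collar; pressed straight down, 6 mm
- fan_dial (a joint): angle of the small knurled dial, rad, clockwise positive, anywhere from -0.12 to 0.12 at the start; stays as it is
- fan_face (a point): centre of the top of the small knurled dial, 42 mm across, 18 mm tall, behind the start button; not to be turned
- spool: filament spool, two black flanges 96 mm across with yellow filament between, 48 mm tall, lying flat; origin under its centre; a bystander
- nozzle_jar: small clear jar with steel cap, 38 mm across, 50 mm tall; origin under its centre; a bystander
- glue_stick: upright glue tube with white cap, 28 mm across, 90 mm tall; origin under its centre; a bystander
- driver: screwdriver with black handle, 160 mm long, lying on the table along its x axis; a bystander
- scraper: print scraper (spatula) with wooden handle, 170 mm long, lying on the table along its x axis; a bystander
- gear: printed white gear wheel 54 mm across with a hub, 22 mm tall; origin under its centre; a bystander
- hotend: loose hot end standing on its brass block, 22 x 18 mm, 50 mm tall; origin under its centre; a bystander

How it is judged (in metres and radians):
On the way, in this order (a step that is already met when the one before it is completed fails the run):
1. the large dial has clicked in at the long mark (within 0.10 rad), the start button still out (value of joint dial between -0.1 and 0.1 rad and value of joint start_button below 0.002 m), for 0.3 s.
2. the start button is pressed in (over 4.5 mm of its 6 mm) (value of joint start_button above 0.0045 m), for 0.05 s.
At the end, for the whole second after the job is handed in: the large dial rests in the detent at the long mark (joint within 0.10 rad of 0), the start button is out again (under 1.5 mm), the console stands level (0.03 rad) and within 12 mm of where it was (value of joint dial between -0.1 and 0.1 rad and value of joint start_button below 0.0015 m and angle between console's own z axis and vertical below 0.03 rad and distance of console from where it was at the start of the episode below 0.012 m); the robot touches nothing.
It fails at once if the start button is pressed (over 3 mm) while the large dial is not at the long mark (0.15 rad) (value of joint start_button above 0.003 m and not (value of joint dial between -0.15 and 0.15 rad)).
It fails at once if the small dial is turned (its angle leaves -0.30 to 0.30 rad) (not (value of joint fan_dial between -0.3 and 0.3 rad)).
It fails at once if the console is shifted more than 15 mm, or lifted more than 8 mm or tipped over 0.08 rad (distance of console from where it was at the start of the episode above 0.015 m or height (world z) of console above 0.008 m or angle between console's own z axis and vertical above 0.08 rad).
It fails at once if a bystander is moved more than 20 mm (distance of any of spool, nozzle_jar, glue_stick, driver, scraper, gear, hotend from where it was at the start of the episode above 0.02 m).
It also fails if it takes over 42 s, if anything falls off the work surface, if the arm or the gripper's body presses on something with over 40 N, if the wrist force passes 120 N, or if a joint passes its speed limit or range.

## Working session

There is one attempt and no reset: what is moved stays moved. The work goes in short steps, Python scripts to look and compute and a tool call to move; the robot and the scene stay as the last step left them, time stands still between calls to the robot, and variables do not carry over. Pictures are saved under pics/ and viewed, and the job is handed in when it is done.

Besides the shell and the picture viewer there is one more tool, called as name([rows], argument=value, ...), one row to a line, values as JSON. apply_moves: Moves the arm, as the interface text tells. Its arguments: {"type":"object","properties":{"moves":{"type":"array"}},"required":["moves"]}

```bash
mkdir -p pics; python3 - <<'E'
from rig import *
import cv2,numpy as np
print(get_state(), nose_length if not callable(nose_length) else nose_length())
for n in("top","scene"):
    f=grab_frame(n); cv2.imwrite(f"pics/{n}0.png",f["pixels"][:,:,::-1]); np.savez(f"{n}0.npz",**f)
    print(n,f["intrinsics"],f["k1"],f["extrinsics"])
E
```

```text
{'time': 0.0, 'joint_pos': array([ 1.09011389,  0.46940808, -0.04860978,  1.53373973,  0.02413486,
        1.1409746 , -0.08229611]), 'dq': array([ 0.00073905, -0.00222497,  0.00197008, -0.0001169 ,  0.00079912,
       -0.00047175,  0.00023109]), 'tau': array([ 2.35743155e-04, -5.07975626e+01, -8.05521570e-02, -2.36154681e+01,
       -6.12227619e-02,  3.79033713e-02,  1.90454548e-04]), 'tool_pos': array([ 294.40981953, -606.69498651,  207.60261185]), 'tcp_rot': array([ 9.74587220e-01,  2.24006265e-01, -2.64728020e-04, -9.34608397e-04]), 'ft_force': array([-0.26897782, -0.44925061,  0.07528632]), 'ft_torque': array([0.01096943, 0.01928154, 0.00854006]), 'opening': 87.17173281245839} 8.0
top [[405.22316479   0.         319.04788578]
 [  0.         405.22316479 193.77901038]
 [  0.           0.           1.        ]] 0.009731281177638967 [[-4.27248654e-03 -9.99677206e-01  2.50445619e-02  6.34066221e+01]
 [ 9.89718772e-01 -6.46754334e-04  1.43025643e-01 -5.83615667e+02]
 [-1.42963278e-01  2.53981481e-02  9.89402059e-01 -8.98249567e+02]
 [ 0.00000000e+00  0.00000000e+00  0.00000000e+00  1.00000000e+00]]
scene [[391.31676543   0.         321.60937209]
 [  0.         391.31676543 202.01966673]
 [  0.           0.           1.        ]] -0.003160208837569233 [[ 7.09759463e-01  7.04315325e-01  1.34695192e-02 -4.66687907e+02]
 [-5.40044641e-01  5.31742697e-01  6.52381399e-01  2.36833306e+02]
 [ 4.52319898e-01 -4.70308013e-01  7.57771128e-01 -1.08850262e+03]
 [ 0.00000000e+00  0.00000000e+00  0.00000000e+00  1.00000000e+00]]
```

View pics/top0.png

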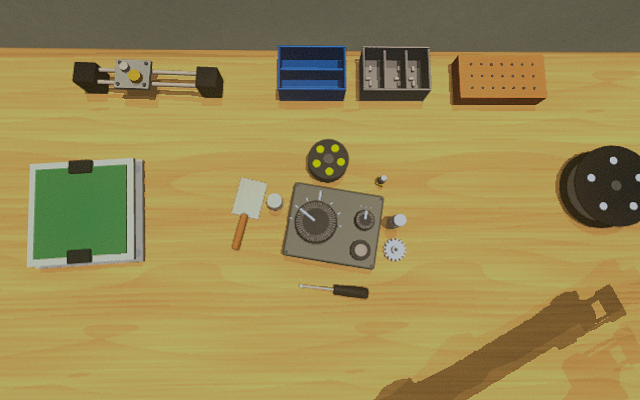

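View pics/scene0.png

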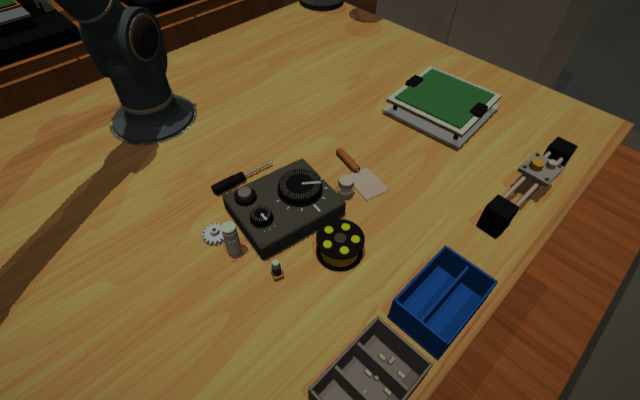

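The top view shows the console at about (333,225), with the dial near (316,221), the long mark near (320,195), the small dial near (365,219), and the button near (361,250). The pointer runs toward (303,211). Next I'll zoom in.

```bash
cat > h.py <<'E'
import numpy as np,cv2
def world(f,u,v,z):
    K=f["intrinsics"];k=float(f["k1"]);E=f["extrinsics"]
    d=np.array([(u-K[0,2])/K[0,0],(v-K[1,2])/K[1,1]]);s=d.copy()
    for _ in range(20): s=d/(1+k*(s@s))
    c=np.array([s[0],-s[1],-1]);R=E[:3,:3];o=-R.T@E[:3,3];r=R.T@c
    return o+r*(z-o[2])/r[2]
def proj(f,p):
    K=f["intrinsics"];k=float(f["k1"]);E=f["extrinsics"]
    c=E[:3,:3]@np.array(p,float)+E[:3,3];s=np.array([c[0],-c[1]])/-c[2];s=s*(1+k*(s@s))
    return K[0,0]*s[0]+K[0,2],K[1,1]*s[1]+K[1,2]
E
python3 - <<'E'
import numpy as np,cv2
f=np.load("top0.npz");p=f["pixels"][170:280,270:420,::-1]
cv2.imwrite("pics/crop.png",cv2.resize(p,None,fx=5.33,fy=5.33,interpolation=cv2.INTER_CUBIC))
f=np.load("scene0.npz");p=f["pixels"][145:265,200:360,::-1]
cv2.imwrite("pics/crop2.png",cv2.resize(p,None,fx=5,fy=5,interpolation=cv2.INTER_CUBIC))
E
```

```text
(no output)
```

View pics/crop.png

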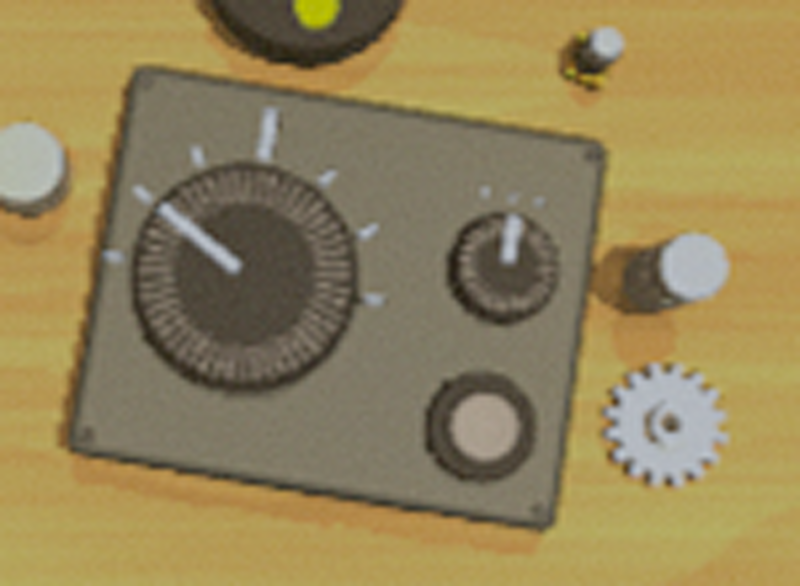

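View pics/crop2.png

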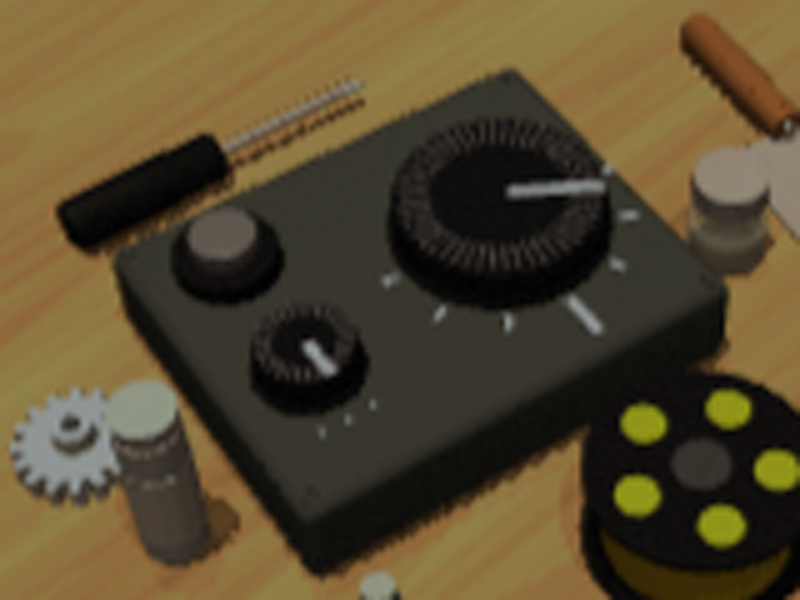

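The crop shows the pointer two marks anticlockwise of the long mark. Top console corners in the crop are about (140,68), (605,145), (548,527) and (72,448).

```bash
python3 - <<'E'
from h import *
t=np.load("top0.npz");s=np.load("scene0.npz")
T=lambda x,y,z:world(t,270+(x+.5)/5.33-.5,170+(y+.5)/5.33-.5,z)
S=lambda x,y,z:world(s,200+(x+.5)/5-.5,145+(y+.5)/5-.5,z)
C=np.array([T(140,68,50),T(605,145,50),T(548,527,50),T(72,448,50)])[:,:2]
cc=C.mean(0)
xa=(C[0]-C[3])+(C[1]-C[2]);ya=(C[0]-C[1])+(C[3]-C[2])
print("corners",C,cc,np.linalg.norm(C[0]-C[1]),np.linalg.norm(C[0]-C[3]))
print("yaw",np.arctan2(xa[1],xa[0]),np.arctan2(-ya[0],ya[1]))
C2=np.array([S(512,72,50),S(725,290,50),S(310,515,50),S(120,255,50)])[:,:2]
print("scene corners",C2,C2.mean(0))
th=(np.arctan2(xa[1],xa[0])+np.arctan2(-ya[0],ya[1]))/2
R=np.array([[np.cos(th),-np.sin(th)],[np.sin(th),np.cos(th)]])
for n,l,z,a,b in[("dial",(0,42),70,(246,268),(501,195)),("fan",(22,-66),68,(504,265),(306,340)),("btn",(-46,-66),62,(485,425),(223,233)),("mark",(63,42),50,(267,135),(585,315))]:
    print(n,cc+R@l,T(*a,z)[:2],S(*b,z)[:2])
a=T(238,270,70);b=T(163,207,70);d=R.T@(b-a)[:2];print("ptr deg",np.degrees(np.arctan2(d[1],d[0])))
# heights
z=t["z_map"]
for u,v in[(316,221),(361,250),(365,219),(345,245)]:
    E=t["extrinsics"];K=t["intrinsics"];Z=np.median(z[v-1:v+2,u-1:u+2]);c=np.array([(u-K[0,2])/K[0,0]*Z,-(v-K[1,2])/K[1,1]*Z,-Z]);print(E[:3,:3].T@(c-E[:3,3]))
E
```

```text
corners [[609.10879971 115.47549437]
 [575.37319172 -85.30418302]
 [413.16252567 -56.80110327]
 [446.89172773 143.40839899]] [511.13406121  29.19465177] 203.59413080423695 164.60445194451688
yaw -0.17223200933231858 -0.16668489388296492
scene corners [[452.12670508 141.11000107]
 [612.67943098 113.20474075]
 [577.94460476 -84.00688404]
 [417.93850561 -56.50442282]] [515.17231161  28.45085874]
dial [518.21730167  70.59305397] [520.93968032  70.29992464] [520.33100315  70.9652692 ]
fan [521.68813211 -39.57024907] [522.11825936 -38.02788248] [522.5080969  -37.95797014]
btn [454.6621476  -28.10214547] [455.68385196 -29.51888851] [448.40529084 -22.99751088]
mark [580.31490497  59.96819327] [579.84125379  60.73267659] [580.94419391  61.37711559]
ptr deg 59.51498182815815
[518.32927488  69.77050346  71.33540265]
[454.11306724 -29.05084611  72.83003756]
[522.6775072  -39.74119199  69.56537898]
[465.54468934   4.16441561  51.22402979]
```

apply_moves([
  [0,0,0,35.6,-36.5,0,0.57],
  [0,0,0,35.6,-36.5,0,0.57],
  [0,0,0,35.6,-36.5,0,0.57],
  [0,0,0,35.6,-36.5,0,0.57],
  [0,0,0,35.6,-36.5,0,0.57],
  [0,0,0,35.6,-36.5,0,0.57],
  [0,0,0,35.6,-36.5,0,0.57],
  [0,0,0,35.6,-36.5,0,0.57],
  [0,0,0,35.6,-36.5,0,0.57],
  [0,0,0,35.6,-36.5,0,0.57],
  [0,0,0,35.6,-36.5,0,0.57],
  [0,0,0,35.6,-36.5,0,0.57],
  [0,0,0,35.6,-36.5,0,0.57],
  [0,0,0,35.6,-36.5,0,0.57],
  [0,0,0,0,0,0,0.57],
  [0,0,0,0,0,0,0.57],
])

```text
time: 2.1
tool_pos: [519.6, 69.3, 208.1]
tcp_rot: [0.975, 0.224, -0.001, 0.0]
ft_force: [-0.2, -0.4, 0.3]
opening: 49.8
```

```bash
cat > look.py <<'E'
from rig import *
from h import *
import sys
from scipy.spatial.transform import Rotation as Ro
s=get_state();R=Ro.from_quat(s["tcp_rot"]).as_matrix()
print(s["time"],s["tool_pos"],s["opening"],s["ft_force"],s["ft_torque"],s["joint_pos"].round(3));print(R.round(4))
for n,p in dict(dial=(519.5,70.5,78),btn=(455,-28.5,81)).items(): print(n,R.T@(np.array(p)-s["tool_pos"]))
f=grab_frame("wrist");cv2.imwrite(f"pics/{sys.argv[1]}.png",f["pixels"][:,:,::-1])
M=f["mount"];K=f["intrinsics"];k=float(f["k1"])
def wproj(p):
    c=np.linalg.inv(M)@np.append(R.T@(np.array(p)-s["tool_pos"]),1);q=np.array([c[0],-c[1]])/-c[2];q=q*(1+k*(q@q));return q*[K[0,0],K[1,1]]+[K[0,2],K[1,2]]
print("dial px",wproj((519.5,70.5,70)),"btn px",wproj((455,-28.5,72)))
E
python3 look.py w1
```

```text
2.1 [519.5656769   69.34569235 208.11036495] 49.76236534407394 [-0.20112192 -0.37444087  0.26569508] [-0.02609382 -0.02341916  0.0001559 ] [ 0.171  0.259 -0.459  1.868  0.132  1.045 -1.46 ]
[[ 8.997e-01  4.364e-01 -1.300e-03]
 [ 4.364e-01 -8.997e-01 -9.000e-04]
 [-1.500e-03  2.000e-04 -1.000e+00]]
dial [  0.64135335  -1.09900515 130.10927969]
btn [-100.60361094   59.82460626  127.27718167]
dial px [318.57381196 183.01555331] btn px [375.96322263 276.58027007]
```

View pics/w1.png

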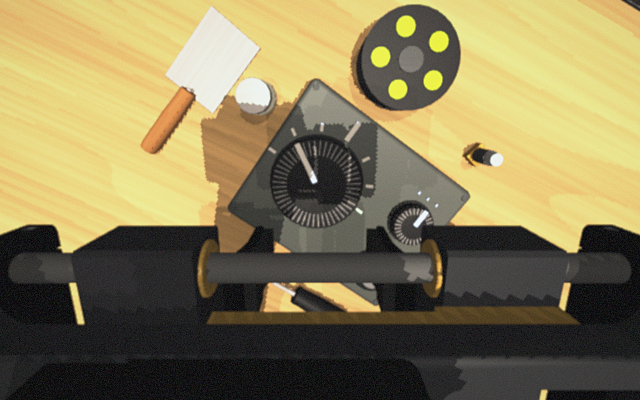

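The wrist view shows the dial centre at about (317,181), against a predicted (318.6,183). Those agree, so I'm descending.

apply_moves([
  [0,0,0,0.6,-1.1,30,0.57],
  [0,0,0,0,0,40,0.57],
  [0,0,0,0,0,30,0.57],
  [0,0,0,0,0,18,0.57],
  [0,0,0,0,0,6,0.57],
  [0,0,0,0,0,2,0.57],
  [0,0,0,0,0,0,0.57],
])

```text
time: 3.02
tool_pos: [520.8, 71.4, 83.5]
tcp_rot: [0.975, 0.224, 0.001, 0.0]
ft_force: [-0.5, -0.5, -0.6]
opening: 49.8
```

apply_moves([
  [0,0,0,-1,0.8,2,0.57],
  [0,0,0,0,0,2,0.57],
  [0,0,0,0,0,1,0.57],
  [0,0,0,0,0,0,0.57],
])

```text
time: 3.52
tool_pos: [519.5, 70.2, 77.6]
tcp_rot: [0.975, 0.224, -0.0, 0.0]
ft_force: [0.6, -0.6, 0.8]
opening: 49.7
```

apply_moves([
  [0,0,0,0,0,1,0.57],
  [0,0,0,0,0,0.5,0.57],
  [0,0,0,0,0,0,0.57],
])

```text
time: 3.9
tool_pos: [519.5, 70.1, 76.1]
tcp_rot: [0.975, 0.224, -0.0, 0.0]
ft_force: [-0.4, 0.2, -0.8]
opening: 49.8
```

apply_moves([
  [0,0,0,0,0,1,0.57],
  [0,0,0,0,0,0,0.57],
])

```text
time: 4.15
tool_pos: [519.5, 70.1, 75.1]
tcp_rot: [0.975, 0.224, -0.0, 0.0]
ft_force: [-0.7, 0.5, -0.2]
opening: 49.7
```

apply_moves([
  [0,0,0,0,0,1,0.57],
  [0,0,0,0,0,0,0.57],
])

```text
time: 4.4
tool_pos: [519.5, 70.1, 74.1]
tcp_rot: [0.975, 0.224, -0.0, 0.0]
ft_force: [0.3, 0.2, 0.0]
opening: 49.6
```

```bash
python3 -c "
import rig;print(rig.nose_length)"; python3 look.py w2
```

```text
8.0
4.4 [519.46751035  70.12915309  74.05883201] 49.64038047228057 [0.33109621 0.18315675 0.03450238] [-0.03030889  0.01957614 -0.05087639] [ 0.118  0.425 -0.417  2.001  0.244  0.763 -1.562]
[[ 8.997e-01  4.366e-01 -1.000e-04]
 [ 4.366e-01 -8.997e-01 -0.000e+00]
 [-1.000e-04 -0.000e+00 -1.000e+00]]
dial [ 0.19058351 -0.31950378 -3.94119061]
btn [-101.06127029   60.58528248   -6.92767911]
dial px [319.26314555 230.92949638] btn px [411.42610574 376.16174984]
```

View pics/w2.png

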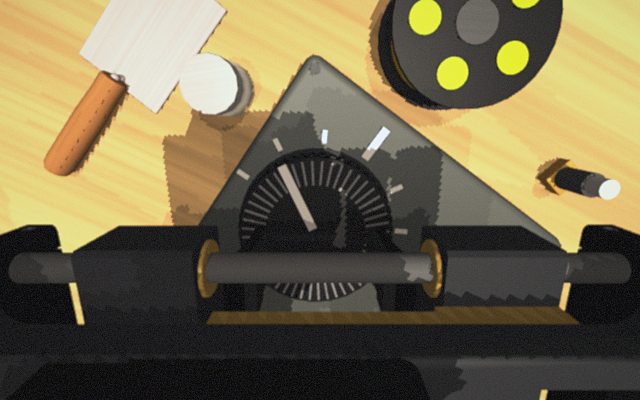

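The wrist view shows the dial centre at about (315,230), still with no contact force. I'll keep descending slowly.

apply_moves([
  [0,0,0,0,0,1,0.57],
  [0,0,0,0,0,0,0.57],
])

```text
time: 4.7
tool_pos: [519.5, 70.2, 73.1]
tcp_rot: [0.975, 0.224, -0.0, 0.0]
ft_force: [-0.3, -0.4, 0.2]
opening: 49.4
```

apply_moves([
  [0,0,0,0,0,1,0.57],
  [0,0,0,0,0,0,0.57],
])

```text
time: 4.95
tool_pos: [519.5, 70.2, 72.1]
tcp_rot: [0.975, 0.224, -0.0, 0.0]
ft_force: [0.4, -0.1, -0.3]
opening: 49.4
```

apply_moves([
  [0,0,0,0,0,1,0.57],
  [0,0,0,0,0,0,0.57],
])

```text
time: 5.2
tool_pos: [519.5, 70.1, 71.1]
tcp_rot: [0.975, 0.224, -0.0, 0.0]
ft_force: [0.5, 0.5, 0.3]
opening: 49.2
```

apply_moves([
  [0,0,0,0,0,1,0.57],
  [0,0,0,0,0,0,0.57],
])

```text
time: 5.45
tool_pos: [519.5, 70.1, 70.1]
tcp_rot: [0.975, 0.224, -0.0, 0.0]
ft_force: [-0.5, -0.0, 0.6]
opening: 49.6
```

```bash
python3 - <<'E'
from rig import *
import cv2
f=grab_frame("scene");p=f["pixels"][85:235,200:400,::-1]
cv2.imwrite("pics/s3.png",cv2.resize(p,None,fx=4,fy=4,interpolation=cv2.INTER_CUBIC))
E
```

```text
(no output)
```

View pics/s3.png

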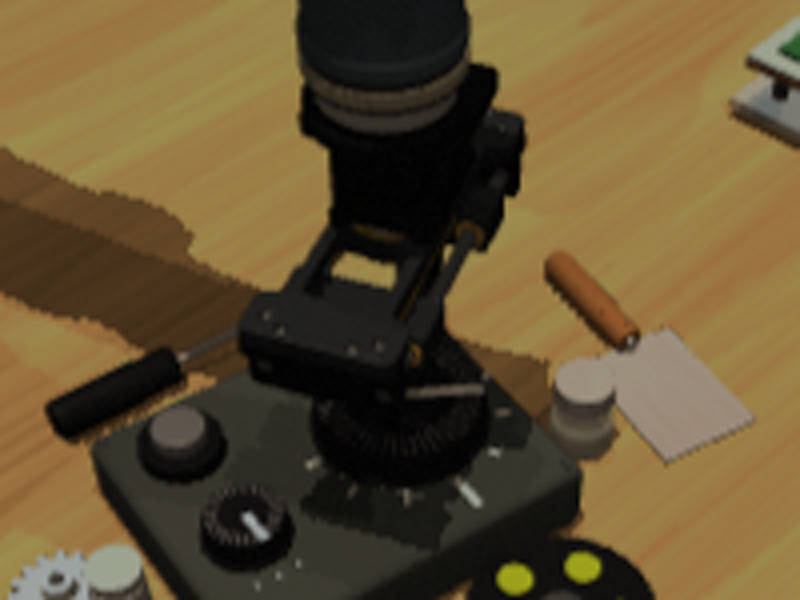

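The fingers look to be above the dial still. I'll measure the fingertip height from depth.

```bash
python3 - <<'E'
from rig import *
from h import *
from scipy.spatial.transform import Rotation as Ro
s=get_state();R=Ro.from_quat(s["tcp_rot"]).as_matrix()
for n in("scene","top","wrist"):
    f=grab_frame(n);K=f["intrinsics"];Z=f["z_map"];k=float(f["k1"])
    v,u=np.mgrid[:400,:640];d=np.stack([(u-K[0,2])/K[0,0],(v-K[1,2])/K[1,1]],-1);q=d.copy()
    for _ in range(8): q=d/(1+k*(q**2).sum(-1,keepdims=True))
    c=np.stack([q[...,0]*Z,-q[...,1]*Z,-Z],-1)
    if n=="wrist":
        M=f["mount"];t=c@M[:3,:3].T+M[:3,3]
    else:
        E=f["extrinsics"];w=(c-E[:3,3])@E[:3,:3];t=(w-s["tool_pos"])@R
    t[Z<=0]=1e5
    print(n)
    m=(abs(t[...,0])<12)&(abs(t[...,1])<70)
    P=t[m]
    for y in range(-70,70,5):
        a=P[(P[:,1]>=y)&(P[:,1]<y+5)]
        if len(a): print(y,len(a),np.percentile(a[:,2],[0,25,50,75,100]).round(0))
    np.save(n+"t.npy",t)
E
```

```text
scene
-70 6 [22. 22. 23. 24. 24.]
-65 3 [21. 21. 21. 21. 22.]
-50 1 [3. 3. 3. 3. 3.]
-45 2 [1. 2. 2. 2. 2.]
-40 9 [-69. -65.  -2.   1.   4.]
-35 7 [-75. -68.  -0.   1.   2.]
-30 17 [-366.  -68.  -63.  -62.    1.]
-25 29 [-368. -367.  -63.  -55.    3.]
-20 32 [-368. -367. -366.    1.    2.]
-15 26 [-368. -367. -366.    1.    3.]
-10 30 [-368. -367. -367.    0.    2.]
-5 26 [-368. -367. -367.    0.    1.]
0 26 [-368. -367. -367. -366.    4.]
5 12 [-379. -367. -366. -366.    2.]
10 113 [-380. -157. -143. -130.    1.]
15 147 [-382. -158. -146. -134.    2.]
20 71 [-383. -126. -123. -116.    3.]
25 64 [-386. -375. -123.    0.    2.]
30 296 [-387. -264. -234. -195.    3.]
35 588 [-389. -268. -239. -213.    3.]
40 532 [-389. -374. -363. -293.   19.]
45 286 [-362. -352. -330. -108.   23.]
50 399 [-351. -339. -329. -318.   23.]
55 21 [18. 20. 21. 21. 22.]
60 24 [19. 20. 21. 22. 23.]
65 39 [-128. -126.   19.   20.   23.]
top
-70 32 [-130. -128. -127. -126. -125.]
-65 33 [-130. -129. -128. -127. -124.]
-60 33 [-131. -128. -127. -127. -125.]
-55 29 [-130. -129. -128. -127. -125.]
-50 56 [-358. -3
[... 1028 characters left out ...]
-33.  -0.   3.]
-30 1479 [-92. -69. -62. -28.   3.]
-25 490 [-63. -23.   1.   1.   3.]
-20 329 [-1.  1.  1.  2.  3.]
-15 324 [-1.  1.  1.  2.  3.]
-10 341 [-1.  0.  1.  1.  3.]
-5 301 [-1.  1.  1.  2.  3.]
0 342 [-0.  1.  1.  2.  3.]
5 326 [-1.  1.  1.  2.  3.]
10 330 [-0.  1.  1.  2.  3.]
15 327 [-0.  1.  1.  2.  3.]
20 650 [-63. -51.   0.   1.   3.]
25 1373 [-93. -73. -62. -30.   3.]
30 428 [-108.  -45.  -33.    0.    3.]
35 326 [-108. -107. -106.    1.    2.]
40 316 [-108. -107. -106.    1.   21.]
45 369 [-108. -107. -106.   21.   23.]
50 473 [-108. -106.   20.   21.   23.]
55 353 [-108.   20.   21.   21.   23.]
60 499 [-122. -119.   20.   21.   23.]
65 277 [-121. -116.   21.   21.   23.]
```

```bash
python3 - <<'E'
import numpy as np
t=np.load("wristt.npy").reshape(-1,3)
for z in range(-66,4,4):
    a=t[(t[:,2]>=z)&(t[:,2]<z+4)&(abs(t[:,1])<48)&(abs(t[:,0])<25)]
    if z<-2:
        for sg in(-1,1):
            b=a[a[:,1]*sg>0]
            if len(b): print(z,sg,len(b),"x",np.percentile(b[:,0],[5,50,95]).round(1),"y",np.percentile(b[:,1],[5,50,95]).round(1))
E
```

```text
-66 -1 276 x [-7.8 -1.8  3.3] y [-29.8 -27.9 -25.1]
-66 1 251 x [-7.8 -2.3  3.4] y [24.8 27.9 29.5]
-62 -1 195 x [-8.3 -3.   2.7] y [-29.8 -26.7 -24.8]
-62 1 223 x [-8.8 -2.4  2.7] y [24.5 26.3 29.3]
-58 -1 52 x [-10.4  -5.3  -0.4] y [-25.2 -25.  -24.8]
-58 1 47 x [-9.8 -4.9 -0.3] y [24.5 24.6 24.8]
-54 -1 31 x [-10.2  -7.   -2.2] y [-25.1 -25.  -24.8]
-54 1 36 x [-10.5  -7.1  -2.9] y [24.5 24.6 24.8]
-50 -1 17 x [-10.9  -5.2   9.9] y [-34.6 -25.1 -25. ]
-50 1 16 x [-11.1  -4.4  10.1] y [24.6 24.8 34.9]
-46 -1 70 x [-9.8  9.4  9.9] y [-35.2 -31.7 -25.6]
-46 1 73 x [-9.4  9.5 10.1] y [25.3 31.3 34.7]
-42 -1 103 x [-9.9  8.4  9.9] y [-34.2 -29.3 -25.5]
-42 1 101 x [-9.7  8.3  9.9] y [25.1 29.1 33.8]
-38 -1 88 x [5.9 8.5 9.9] y [-33.2 -28.8 -25. ]
-38 1 85 x [4.9 8.3 9.9] y [24.6 28.7 32.8]
-34 -1 79 x [ 4.6  8.3 10. ] y [-33.2 -28.7 -24.9]
-34 1 83 x [4.9 8.3 9.8] y [24.5 28.4 32.9]
-30 -1 78 x [ 3.9  8.2 10. ] y [-33.2 -28.5 -24.9]
-30 1 77 x [3.  8.3 9.8] y [24.5 28.1 32.7]
-26 -1 74 x [1.4 8.2 9.8] y [-33.1 -27.8 -24.9]
-26 1 77 x [1.8 8.3 9.9] y [24.5 27.8 32.8]
-22 -1 78 x [-0.7  8.2 10. ] y [-33.  -27.8 -24.9]
-22 1 78 x [-0.9  8.1  9.8] y [24.5 27.4 32.8]
-18 -1 77 x [-1.9  8.3  9.9] y [-33.1 -27.4 -24.9]
-18 1 67 x [-2.   8.1  9.8] y [24.5 27.  32.3]
-14 -1 19 x [2.8 7.8 9.4] y [-30.7 -26.  -24.9]
-14 1 28 x [1.7 7.9 9.6] y [24.6 26.  32.8]
```

Depth shows the fingers ending about 13 mm behind the TCP, where the spec has them 8 mm ahead. The dial face sits at tool z ≈ +1. I'll go on down and confirm by contact.

apply_moves([
  [0,0,0,0,0,3,0.57],
  [0,0,0,0,0,3,0.57],
  [0,0,0,0,0,2,0.57],
  [0,0,0,0,0,0,0.57],
])

```text
time: 6.15
tool_pos: [519.4, 70.1, 61.9]
tcp_rot: [0.975, 0.224, -0.0, 0.0]
ft_force: [0.2, -0.1, -0.7]
opening: 49.6
```

apply_moves([
  [0,0,0,0,0,1,0.57],
  [0,0,0,0,0,0,0.57],
])

```text
time: 6.4
tool_pos: [519.6, 70.2, 61.2]
tcp_rot: [0.975, 0.224, 0.0, 0.0]
ft_force: [-0.2, -0.0, 0.4]
opening: 49.6
```

apply_moves([
  [0,0,0,0,0,1,0.57],
  [0,0,0,0,0,0,0.57],
])

```text
time: 6.65
tool_pos: [519.5, 70.1, 60.1]
tcp_rot: [0.975, 0.224, -0.0, 0.0]
ft_force: [0.8, -0.0, 1.1]
opening: 49.5
```

apply_moves([
  [0,0,0,0,0,1,0.57],
  [0,0,0,0,0,0,0.57],
])

```text
time: 6.9
tool_pos: [519.5, 70.1, 59.1]
tcp_rot: [0.975, 0.224, -0.0, 0.0]
ft_force: [-0.8, -0.0, -0.2]
opening: 49.5
```

apply_moves([
  [0,0,0,0,0,1,0.57],
  [0,0,0,0,0,0,0.57],
])

```text
time: 7.15
tool_pos: [519.5, 70.1, 58.1]
tcp_rot: [0.975, 0.224, -0.0, 0.0]
ft_force: [0.3, 0.1, -0.7]
opening: 49.7
```

apply_moves([
  [0,0,0,0,0,1,0.57],
  [0,0,0,0,0,0,0.57],
])

```text
time: 7.4
tool_pos: [519.5, 70.1, 57.1]
tcp_rot: [0.975, 0.224, -0.0, 0.0]
ft_force: [0.8, -1.0, -0.9]
opening: 49.5
```

apply_moves([
  [0,0,0,0,0,1,0.57],
  [0,0,0,0,0,0,0.57],
])

```text
time: 7.65
tool_pos: [519.7, 70.2, 56.5]
tcp_rot: [0.975, 0.224, 0.0, 0.0]
ft_force: [-1.7, -1.0, 4.0]
opening: 49.5
```

```bash
cat > tips.py <<'E'
from rig import *
from h import *
f=grab_frame("wrist");K=f["intrinsics"];Z=f["z_map"];k=float(f["k1"])
v,u=np.mgrid[:400,:640];d=np.stack([(u-K[0,2])/K[0,0],(v-K[1,2])/K[1,1]],-1);q=d.copy()
for _ in range(8): q=d/(1+k*(q**2).sum(-1,keepdims=True))
c=np.stack([q[...,0]*Z,-q[...,1]*Z,-Z],-1);M=f["mount"];t=c@M[:3,:3].T+M[:3,3];t[Z<=0]=1e5;t=t.reshape(-1,3)
for z in range(-36,8,2):
    a=t[(t[:,2]>=z)&(t[:,2]<z+2)&(abs(t[:,1])<48)&(abs(t[:,0])<25)]
    print(z,len(a),(np.percentile(a[:,0],[5,50,95]).round(1),np.percentile(a[:,1],[5,50,95]).round(1)) if len(a) else "")
E
python3 tips.py
```

```text
-36 81 (array([6.1, 8.3, 9.9]), array([-32.9, -25. ,  31.7]))
-34 80 (array([6.1, 8.3, 9.9]), array([-32.3,  24.7,  32.4]))
-32 74 (array([4.1, 8.3, 9.8]), array([-32.7,  -0.1,  32. ]))
-30 80 (array([2.8, 8.2, 9.8]), array([-32.3,  -0.1,  32. ]))
-28 83 (array([3.5, 8.4, 9.9]), array([-32.5, -24.9,  32.3]))
-26 79 (array([1.4, 8.1, 9.9]), array([-32.5,  24.5,  31.8]))
-24 64 (array([2.6, 8.2, 9.8]), array([-32. , -24.9,  32.5]))
-22 93 (array([0.9, 8.1, 9.8]), array([-32.5,  24.5,  31.6]))
-20 71 (array([-1.6,  8.4,  9.8]), array([-32.5, -24.9,  32.4]))
-18 67 (array([ 1.6,  8.3, 10. ]), array([-32.6, -24.9,  32.1]))
-16 170 (array([-3. ,  8.6, 22.4]), array([-38.5, -10.7,  30.3]))
-14 6033 (array([-4.1, 11.4, 23.5]), array([-41.6,  -3. ,  34. ]))
-12 1465 (array([-4. , 11.4, 23.7]), array([-42.8,  -0.4,  36.6]))
-10 61 (array([ 4.3, 16.9, 24.1]), array([-46.8,  36.8,  43.4]))
-8 15 (array([ 4.7, 18.6, 23.9]), array([-45.8,  36.6,  43.7]))
-6 7 (array([10.7, 20.4, 23. ]), array([-46.6, -42.8,  40.5]))
-4 4 (array([19. , 22.3, 23.9]), array([-31.4,  35.4,  38.3]))
-2 7 (array([14.8, 23.6, 24.1]), array([-19.8,  35.8,  40.9]))
0 0 
2 15 (array([12.2, 19.2, 24.2]), array([-46.8,  38.9,  43.4]))
4 85 (array([11.2, 20.7, 24.4]), array([-46.5,  38.5,  45.2]))
6 264 (array([ 6.2, 19.6, 24.7]), array([-47.2,  44.9,  47.7]))
```

Contact is at TCP z ≈ 56.5 with 4 N, so the tips really end about 13 mm behind the TCP. I'll press harder.

apply_moves([
  [0,0,0,0,0,0.8,0.57],
  [0,0,0,0,0,0,0.57],
])

```text
time: 7.95
tool_pos: [519.7, 70.2, 56.4]
tcp_rot: [0.975, 0.224, 0.0, 0.0]
ft_force: [-3.6, -0.9, 10.2]
opening: 49.9
```

apply_moves([
  [0,0,0,0,0,0.5,0.57],
  [0,0,0.08,0,0,0,0.57],
  [0,0,0.08,0,0,0,0.57],
  [0,0,0.08,0,0,0,0.57],
  [0,0,0.08,0,0,0,0.57],
  [0,0,0,0,0,0,0.57],
])

```text
time: 8.7
tool_pos: [519.0, 69.8, 56.4]
tcp_rot: [0.998, 0.065, -0.001, 0.001]
ft_force: [-5.2, -1.5, 15.6]
opening: 49.9
```

```bash
python3 look.py w4
```

```text
8.7 [518.99554429  69.75196671  56.37054109] 49.89638387330817 [-5.18889054 -1.49828292 15.63134905] [-0.29738391  1.38286399  0.0173369 ] [ 0.044  0.439 -0.325  2.017  0.21   0.718 -1.851]
[[ 0.9915  0.1304 -0.001 ]
 [ 0.1304 -0.9915 -0.0016]
 [-0.0012  0.0014 -1.    ]]
dial [  0.57195088  -0.64536883 -21.63108628]
btn [-76.29466237  89.09890242 -24.41309034]
dial px [317.69325966 241.86635024] btn px [470.08136742 364.67092307]
```

View pics/w4.png

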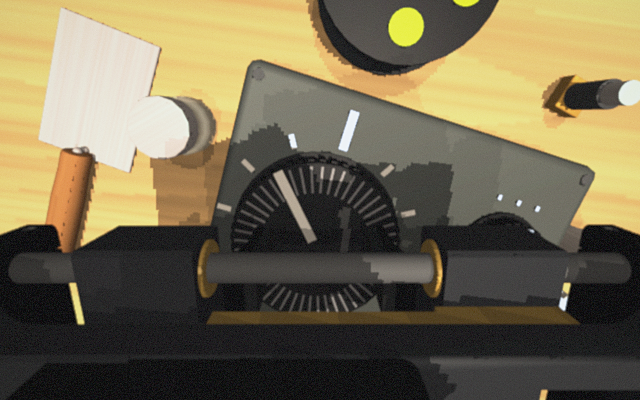

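The pointer holds the same angle in the tool frame, running from (312,240) to (278,175), so the dial is turning with the fingers. I'll turn the rest.

apply_moves([
  [0,0,0.08,0,0,0,0.57],
  [0,0,0.08,0,0,0,0.57],
  [0,0,0.08,0,0,0,0.57],
  [0,0,0.08,0,0,0,0.57],
  [0,0,0.08,0,0,0,0.57],
  [0,0,0.08,0,0,0,0.57],
  [0,0,0.08,0,0,0,0.57],
  [0,0,0.08,0,0,0,0.57],
  [0,0,0.08,0,0,0,0.57],
  [0,0,0,0,0,0,0.57],
])

```text
time: 10.0
tool_pos: [517.3, 69.7, 56.3]
tcp_rot: [0.957, -0.29, -0.002, 0.001]
ft_force: [-9.6, -2.1, 20.1]
opening: 49.4
```

```bash
python3 look.py w5
```

```text
10.0 [517.33143645  69.65712856  56.31612966] 49.436735373014464 [-9.56056331 -2.11583498 20.06021863] [-0.12149502  2.08769512 -0.01320407] [-0.098  0.422 -0.147  2.027  0.094  0.704 -2.463]
[[ 0.8316 -0.5554 -0.0043]
 [-0.5554 -0.8316 -0.0016]
 [-0.0027  0.0038 -1.    ]]
dial [  1.2765665   -1.82348166 -21.69443767]
btn [  2.6204321  116.33701662 -24.25191152]
dial px [313.74936753 241.66424166] btn px [536.93065241 240.38959863]
```

View pics/w5.png

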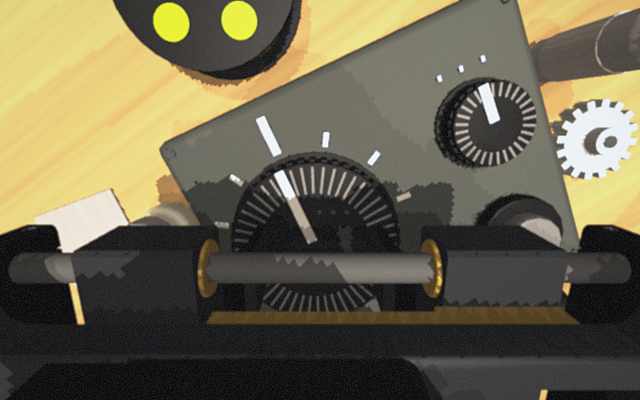

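The pointer (312,240)→(278,172) now lines up with the long mark (262,118). I'll lift off.

apply_moves([
  [0,0,0,0,0,-4,0.57],
  [0,0,0,0,0,-15,0.57],
  [0,0,0,0,0,-30,0.57],
  [0,0,0,0,0,-40,0.57],
  [0,0,-0.1,0,0,-10,0.0],
  [0,0,-0.15,0,0,0,0.0],
  [0,0,-0.15,0,0,0,0.0],
  [0,0,-0.15,0,0,0,0.0],
  [0,0,-0.15,0,0,0,0.0],
  [0,0,0,0,0,0,0.0],
])

```text
time: 11.3
tool_pos: [519.8, 70.1, 154.3]
tcp_rot: [0.998, 0.055, 0.0, -0.0]
ft_force: [0.2, -0.0, 0.3]
opening: 2.2
```

```bash
python3 look.py w6; python3 - <<'E'
from rig import *
from h import *
f=grab_frame("scene");p=f["pixels"][145:265,200:360,::-1];cv2.imwrite("pics/s6.png",cv2.resize(p,None,fx=5,fy=5,interpolation=cv2.INTER_CUBIC))
E
```

```text
11.3 [519.80240793  70.10747956 154.29879374] 2.2001852856607407 [ 0.20793732 -0.01952637  0.33435947] [0.02355329 0.00418499 0.00427017] [ 0.027  0.3   -0.291  1.937  0.107  0.919 -1.778]
[[ 9.940e-01  1.097e-01  7.000e-04]
 [ 1.097e-01 -9.940e-01  2.000e-04]
 [ 7.000e-04 -2.000e-04 -1.000e+00]]
dial [-0.30999401 -0.41051649 76.29866859]
btn [-75.27734546  90.91713809  73.23179311]
dial px [318.61832512 197.6085685 ] btn px [422.27810324 280.45726174]
```

View pics/w6.png

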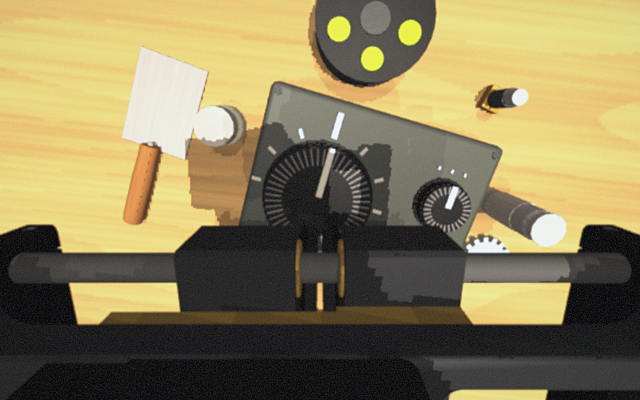

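View pics/s6.png

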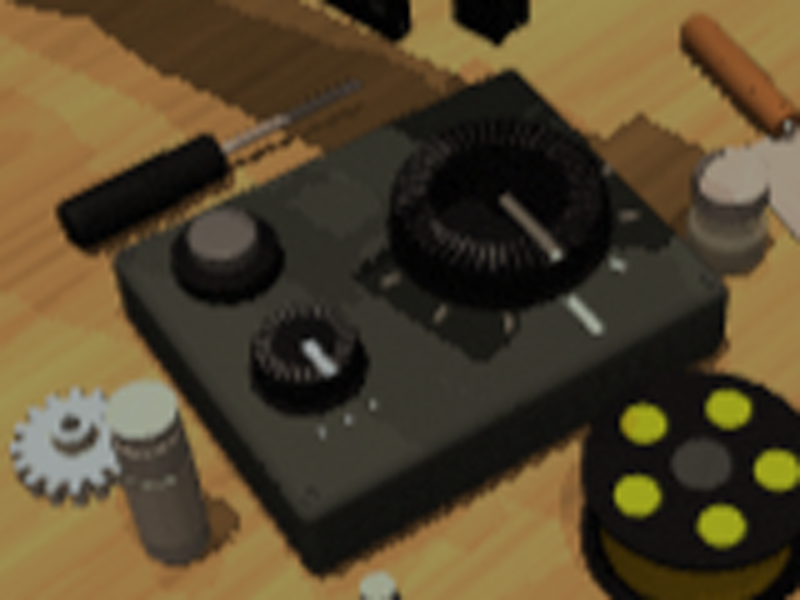

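The dial is at the long mark and the console hasn't moved (the corners in the crop are unchanged). Now the button.

apply_moves([
  [0,0,0,-18.8,22.8,0,0.0],
  [0,0,0,-18.8,22.8,0,0.0],
  [0,0,0,-18.8,22.8,0,0.0],
  [0,0,0,-18.8,22.8,0,0.0],
  [0,0,0,0,0,20,0.0],
  [0,0,0,0,0,20,0.0],
  [0,0,0,0,0,20,0.0],
  [0,0,0,0,0,15,0.0],
  [0,0,0,0,0,8,0.0],
  [0,0,0,0,0,0,0.0],
])

```text
time: 12.65
tool_pos: [454.9, -28.8, 70.6]
tcp_rot: [0.998, 0.056, -0.0, -0.0]
ft_force: [-0.7, 0.2, 0.3]
opening: 0.5
```

```bash
python3 look.py w7; python3 - <<'E'
from rig import *
from h import *
f=grab_frame("scene");p=f["pixels"][85:235,170:370,::-1];cv2.imwrite("pics/s7.png",cv2.resize(p,None,fx=4,fy=4,interpolation=cv2.INTER_CUBIC))
E
```

```text
12.65 [454.89117603 -28.82241062  70.6026038 ] 0.48301117996963705 [-0.65342554  0.17512389  0.26304479] [-0.00988294 -0.01753527 -0.00185845] [ 0.172  0.316 -0.238  2.161  0.117  0.677 -1.605]
[[ 9.938e-01  1.114e-01 -6.000e-04]
 [ 1.114e-01 -9.938e-01 -0.000e+00]
 [-6.000e-04 -0.000e+00 -1.000e+00]]
dial [ 75.26778602 -91.50624688  -7.43841551]
btn [  0.13794808  -0.3086512  -10.39746814]
dial px [142.83995949  97.39762233] btn px [318.37003254 234.39347694]
```

View pics/s7.png

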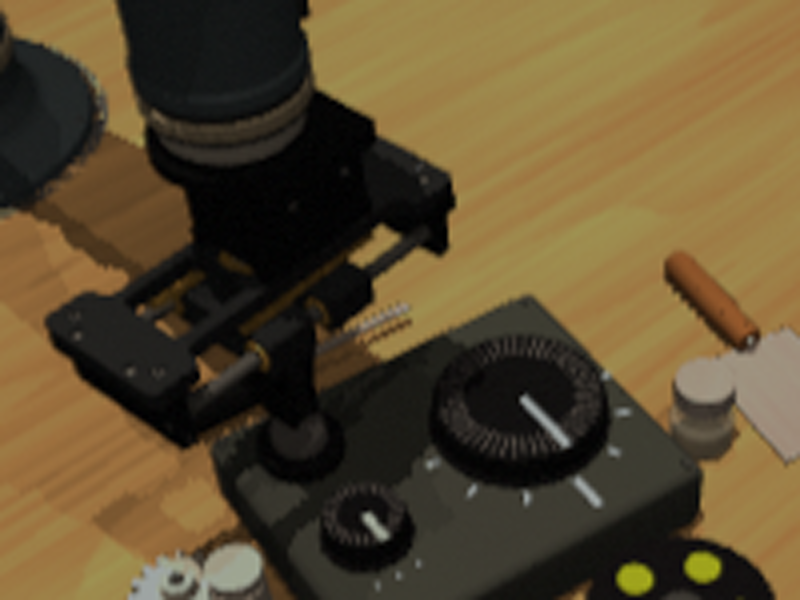

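View pics/w7.png

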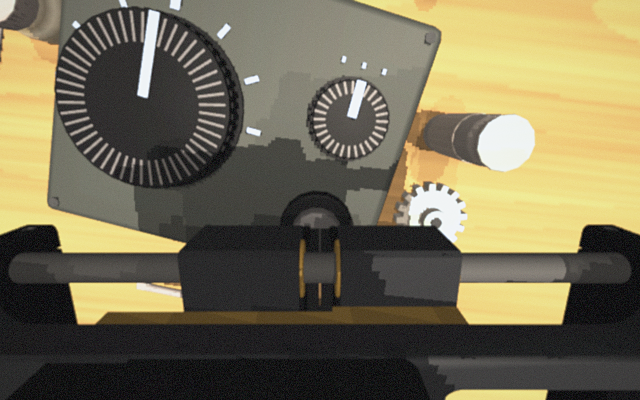

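The closed fingers stand just above the button's centre, and the dial is still aligned. Pressing now.

apply_moves([
  [0,0,0,0,0,4,0.0],
  [0,0,0,0,0,3,0.0],
  [0,0,0,0,0,2,0.0],
  [0,0,0,0,0,0,0.0],
])

```text
time: 13.25
tool_pos: [454.9, -28.9, 61.7]
tcp_rot: [0.998, 0.056, -0.0, 0.0]
ft_force: [0.4, -0.3, 0.5]
opening: 0.2
```

apply_moves([
  [0,0,0,0,0,2,0.0],
  [0,0,0,0,0,2,0.0],
  [0,0,0,0,0,0,0.0],
])

```text
time: 13.62
tool_pos: [455.1, -28.9, 57.9]
tcp_rot: [0.998, 0.056, 0.0, 0.0]
ft_force: [-0.2, -1.0, 1.4]
opening: 0.7
```

apply_moves([
  [0,0,0,0,0,1.5,0.0],
  [0,0,0,0,0,1.5,0.0],
  [0,0,0,0,0,0,0.0],
])

```text
time: 14.0
tool_pos: [455.1, -28.9, 54.9]
tcp_rot: [0.998, 0.056, 0.0, 0.0]
ft_force: [-0.0, 0.6, 3.2]
opening: 0.7
```

apply_moves([
  [0,0,0,0,0,1.5,0.0],
  [0,0,0,0,0,0,0.0],
])

```text
time: 14.25
tool_pos: [455.1, -28.9, 53.4]
tcp_rot: [0.998, 0.056, 0.0, 0.0]
ft_force: [-0.5, -0.3, 4.3]
opening: 0.6
```

apply_moves([
  [0,0,0,0,0,1.5,0.0],
  [0,0,0,0,0,0,0.0],
])

```text
time: 14.5
tool_pos: [455.1, -28.9, 52.4]
tcp_rot: [0.998, 0.056, 0.0, 0.0]
ft_force: [-1.8, 0.1, 10.8]
opening: 0.7
```

The force jumped to 10.8 N at the bottom stop, after about 6 mm of travel. I'll release and retreat.

apply_moves([
  [0,0,0,0,0,0,0.0],
  [0,0,0,0,0,-4,0.0],
  [0,0,0,0,0,-10,0.0],
  [0,0,0,0,0,-30,0.0],
  [0,0,0,0,0,-50,0.0],
  [0,0,0,0,0,-50,0.0],
  [0,0,0,-15,40,0,0.0],
  [0,0,0,0,50,0,0.0],
  [0,0,0,0,50,0,0.0],
  [0,0,0,0,50,0,0.0],
  [0,0,0,0,0,0,0.0],
  [0,0,0,0,0,0,0.0],
])

```text
time: 16.0
tool_pos: [460.9, -218.5, 195.6]
tcp_rot: [0.998, 0.056, -0.0, -0.001]
ft_force: [0.7, 1.1, -0.0]
opening: 0.5
```

```bash
python3 - <<'E'
from rig import *
from h import *
f=grab_frame("top");p=f["pixels"][170:280,270:420,::-1];cv2.imwrite("pics/t8.png",cv2.resize(p,None,fx=5.33,fy=5.33,interpolation=cv2.INTER_CUBIC))
f=grab_frame("scene");p=f["pixels"][145:265,200:360,::-1];cv2.imwrite("pics/s8.png",cv2.resize(p,None,fx=5,fy=5,interpolation=cv2.INTER_CUBIC));print(get_state()["time"],get_state()["tool_pos"])
o=np.load("scene0.npz")["z_map"];print("button depth change",np.median(f["z_map"][189:194,242:247]-o[189:194,242:247]))
E
```

```text
16.1 [ 461.24758994 -217.75283279  195.75416034]
button depth change 0.71191406
```

View pics/t8.png

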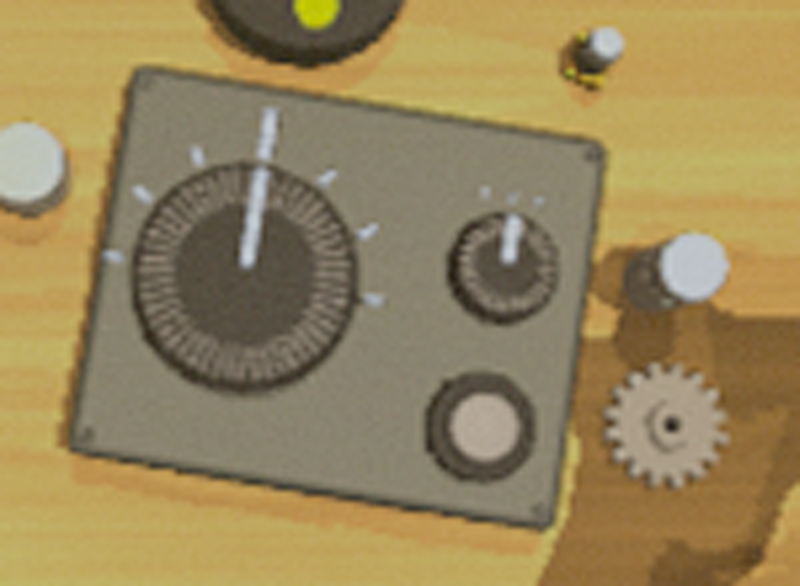

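View pics/s8.png

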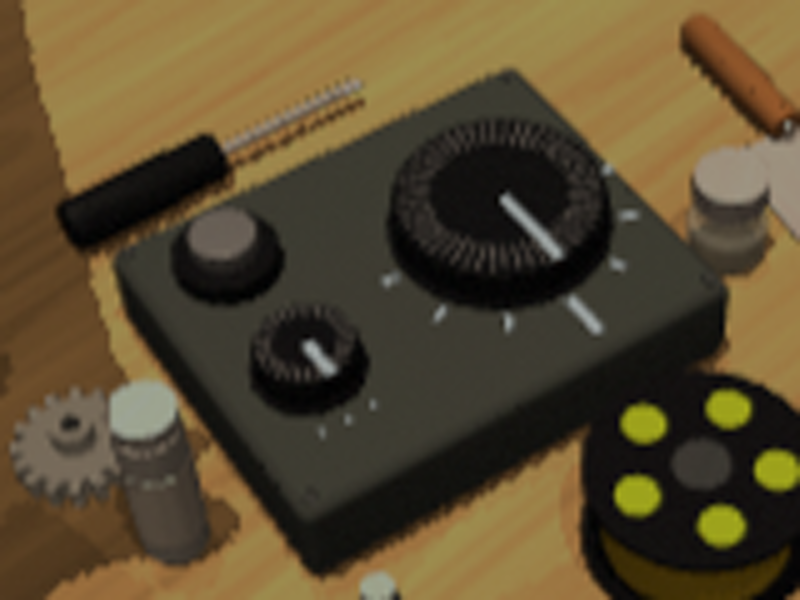

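In the final views the pointer runs from (246,265) to (267,110) in line with the long mark. The button is back out, and everything else is where it started. Handing in.

```bash
python3 -c "
from rig import *
print(close_job())"
```

```text
the job is handed in; nothing more can be done
None
```

I turned the large dial two clicks clockwise to the long mark, then pressed the start button fully in and let it spring back. The job was handed in at about 16 s of the 42 s allowed; no verdict was reported.

- **Dial:** I pressed both fingertips on its face with about 10–20 N and turned them about its axis. After I let go, the pointer lined up with the long mark in the wrist, top and scene pictures.
- **Button:** I pressed until the force jumped from 4 to 11 N, after about 6 mm of travel. Afterwards the scene depth at the button read 0.7 mm from its starting value, so it is back out.
- **Surroundings:** The console corners, the small dial and the nearby objects showed no visible change from the first pictures, and the arm stands clear of everything. I last saw the scraper blade after the dial turn, before the button press. The final crops did not cover it.

**Disagreement:** The fingertips ended about 13 mm behind the TCP, while the interface text and `nose_length` put them 8 mm ahead of it. I noticed when the expected contact with the dial did not come, measured it in the wrist depth picture, and confirmed it by touch. I used the measured value for the button press too.

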